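# Load the lantern's battery base and hold its sprung cap closed

### The arm

A 6-joint arm with a two-finger parallel gripper is mounted at the origin on the work surface. World frame = base frame: x ahead of the robot, y to its left, z up, the work surface at z = 0. Lengths are in m, angles in degrees, forces in N, time in s.
With the tool pointing down it reaches from about 0.425 to 0.95 m from the base axis. Payload 14.7 kg.
Tool frame: the origin (TCP) lies on the mounting face of the last link; the fingertips stand 173 mm ahead of it and the grasp point (between the pads) lies 155 mm ahead of it; z points along the fingers, y is the line along which they close (so a half turn about z gives the same grasp; the last joint's range is limited). The gripper opens to 85 mm and grips with 20 to 120 N. Pads are 22 mm wide; open, the fingers measure 114 mm over their backs; the gripper's body (76 mm by 85 mm) begins 54 mm behind the grasp point. The pads swing forward as they close: fully open they stand 13 mm farther back than shut.
Start: joints at [68.835, 27.513, 91.461, -0, 61.026, -2.67], TCP at [0.206, 0.616, 0.405] pointing down, gripper open.
Joint ranges: [-157.49, 157.49], [-46.99, 117.5], [13.45, 153.17], [-89.5, 269.5], [5.16, 153.95], [-167.48, 167.48]. Speed limits (degrees/s): [108.29, 108.29, 136.94, 172.46, 172.46, 172.46].

### API

Orientations are given as a 3x3 rotation matrix whose columns are the frame's x, y, z axes.
In Python, from rig import env, cams, order gives the robot as it stands. The module is installed in compiled form; this text tells all that it offers.
- The arm moves only by the shell command python3 -m pendant 'ROWS' [FORCE]. ROWS is JSON, a list of rows, each a list of 5 numbers: the shift along the tool's x, y, z in mm, then the turn about the tool's z in units of 8 degrees (1.0 is 8 degrees), then the opening, from -1 (shut) to 1 (fully open). In form: [[tx, ty, tz, turn, hand], ...]. A call has exactly 5 rows; each row shifts and turns the commanded pose from where the row before left it, along the tool's axes as they then stand; what a row does not reach is not made up. A row lasts 1/10 s, in which the tool goes at most 50 mm and 8.59 degrees, less where a joint would pass 70% of its speed; a pose out of reach is approached as far as the arm can. A call with a gripper value outside its range is refused whole. The fingers move at their own pace and stop on an object; FORCE is the grip in N (left out, the last holds). Time passes only in rows, so rows that do not move let the fingers close, or fill a call up. It gives the time, the measured TCP pose, the force, the opening and the grip force at its end, in the units of the state.
- env.observe(): the state, without advancing time (a new reading comes with each control period).
- cams.capture(name): name is "scene" or "top" or "wrist"; returns (picture, depth): 480x640x3 uint8, red, green, blue; 480x640 float32, m along the optical axis (not along the pixel's ray), 0 where there is no reading.
- cams.calibration(name): a dict with "intrinsics" (3x3 intrinsics, pixels), "world_from_camera" (4x4, takes a point from camera to world coordinates). Camera axes: x right, y up, looking along -z (the intrinsics and any distortion apply to the point x, -y, -z); pixel columns grow to the right and rows downward; lengths in m; the calibration is good to about 2 mm. A picture is of the moment at which its call begins: read the wrist's pose just before it. calibration takes no time and is no camera call; for the wrist camera it gives the pose at the moment of the call.
- order.hand_in(): hands the job in; it is judged then, once.
The state is a dict: "clock": time; "qpos": joint angles; "qvel": joint speeds; "joint_torque": joint torques, N m; "ee_pos": TCP position; "tcp_rot": TCP orientation; "wrist_force": force on the tool from outside, world axes, zero at the start; "moment": the same for the moment, N m; "width": opening from 0.0 (shut) to 1.0 (fully open); "finger_force": force on a finger pad.
Only numpy, scipy, OpenCV 4.12 (cv2) and the standard library are available. Lean on these libraries where they do the work, as an engineer would, in place of code of your own. Each camera call takes 0.05 s, during which the arm holds its last target. There are 200 camera calls.

### The job

One green cell is already in the one-dot well of the blue lantern base: put the two cells from the cardboard tray into the empty wells, button end up, first the two-dot well, then the three-dot well. Then fit the orange cap with the square black grip: rest it on the steel pin about a finger's width off-centre, slide it across, square with the base, until its hole finds the pin and it drops over, and press it fully home against the springy brass collar. Finish with your hand still on the cap, holding it fully down; leave everything else on the table where it is.

Things in the scene. Friction and masses are not known exactly. Their poses are not given: they have to be found in the camera images.
- base: Blue square battery base, 140 x 140 x 68 mm high, fixed. Origin: centre of its underside on the table; z up, x and y along its sides. Its flat top (deck) has three round wells, 41 mm wide, 62 mm deep, 40 mm from the centre, 120 degrees apart, numbered by one, two or three white dots at the deck's edge. In the middle stands the steel pin in its brass collar
- deck (a point): Centre of the base's deck, 68 mm above the table, at the foot of the pin; axes as the base
- pin_tip (a point): Tip of the fixed steel locating pin in the middle of the base: 10 mm diameter, its last 6 mm tapering to 4 mm, standing 26 mm above the deck (94 mm above the table). Once the cap is over it, it is hidden.
- collar (a joint): Brass collar around the pin, 26 mm diameter, standing 8 mm above the deck; a spring holds it up. Value: how far it is pushed down, 0 (up) to 0.008 m (level with the deck). It takes about 4 N to start it and 12 N to push it level; the cap's own weight does not push it down, and it springs back when let go.
- well1 (a point): Mouth centre (deck height) of the one-dot well, at base y +40 mm. Already filled with cell_c
- well2 (a point): Mouth centre (deck height) of the two-dot well, at base x -34.6 mm, y -20 mm; empty, to be filled first
- well3 (a point): Mouth centre (deck height) of the three-dot well, at base x +34.6 mm, y -20 mm; empty, to be filled second
- cell_a: Loose green cell, brass band near the top, 34 mm diameter, 58 mm tall plus a 2 mm steel button on top; 0.14 kg; stands upright in the tray. Origin: centre of its underside, z up to the button. In a well its underside rests 62 mm below the deck, the button 2 mm below it: let go with its lower part in the well and it slides down
- cell_b: The other loose cell in the tray, identical to cell_a; either cell may go into either well
- cell_c: Identical cell, already in the one-dot well; it stays there
- tray: Cardboard tray, fixed, 75 x 150 x 12 mm, floor 4 mm thick, with a low divider; the two cells stand in it, about 72 mm apart along its y axis. It lies left or right of the base. Origin: centre of its underside
- cap: Orange square plate 132 x 132 x 8 mm with a black square grip, 36 x 36 mm, in the middle of its top, 8 to 44 mm above its underside; about 0.24 kg. Starts flat on the table, left or right of the base. Origin: centre of its underside; z up; x and y along its sides and the grip's faces. Any quarter turn will do on the base
- cap_hole (a point): Mouth of the blind hole in the middle of the cap's underside (same point as the cap's origin): 15 mm wide, 34 mm deep, into the grip; it goes over the pin. Seated but not pressed, the cap lies on the collar 8 mm above the deck; pressed home, its underside lies on the deck
- tape_roll: Roll of brown tape, 72 mm diameter, 24 mm high, lying on the table; leave it alone
- screwdriver: Screwdriver with yellow handle, 190 mm long, lying on the table; leave it alone
- carton: Small cardboard carton, 100 x 70 x 50 mm; leave it alone
- torch: Black torch, 140 mm long, 48 mm thick, lying on the table; leave it alone
- polish_tin: Flat tin, 70 mm diameter, 30 mm high; leave it alone

How it is judged (in metres and radians):
On the way, in this order (a step that is already met when the one before it is completed fails the run):
1. a cell fully in the two-dot well while the three-dot well is still empty (((horizontal distance between cell_a and well2 below 0.006 m and z of cell_a in the frame of deck below -0.055 m and angle between cell_a's own z axis and vertical below 0.12 rad) or (horizontal distance between cell_b and well2 below 0.006 m and z of cell_b in the frame of deck below -0.055 m and angle between cell_b's own z axis and vertical below 0.12 rad)) and not ((horizontal distance between cell_a and well3 below 0.006 m and z of cell_a in the frame of deck below -0.055 m and angle between cell_a's own z axis and vertical below 0.12 rad) or (horizontal distance between cell_b and well3 below 0.006 m and z of cell_b in the frame of deck below -0.055 m and angle between cell_b's own z axis and vertical below 0.12 rad))), for 0.2 s.
2. the second cell fully in the three-dot well as well ((((horizontal distance between cell_a and well2 below 0.006 m and z of cell_a in the frame of deck below -0.055 m and angle between cell_a's own z axis and vertical below 0.12 rad) and (horizontal distance between cell_b and well3 below 0.006 m and z of cell_b in the frame of deck below -0.055 m and angle between cell_b's own z axis and vertical below 0.12 rad)) or ((horizontal distance between cell_b and well2 below 0.006 m and z of cell_b in the frame of deck below -0.055 m and angle between cell_b's own z axis and vertical below 0.12 rad) and (horizontal distance between cell_a and well3 below 0.006 m and z of cell_a in the frame of deck below -0.055 m and angle between cell_a's own z axis and vertical below 0.12 rad)))), for 0.2 s.
3. the cap touches the pin or base with its hole 8 to 50 mm beside the pin (contact force between cap and base above 0.5 N and horizontal distance between cap_hole and pin_tip between 0.008 and 0.05 m), for 0.1 s.
4. the cap has dropped over the pin (hole within 5 mm of the pin, underside less than 14 mm above the deck) (horizontal distance between cap_hole and pin_tip below 0.005 m and z of cap_hole in the frame of deck below 0.014 m), for 0.05 s.
At the end, for the whole second after the job is handed in: Three cells fully in their wells; cap over the pin (5 mm), level (0.06 rad), square with the base (0.17 rad, any quarter turn), underside under 3 mm above the deck, collar pushed down over 5.5 mm, at rest, fingers still on the cap with over 4 N ((((horizontal distance between cell_a and well2 below 0.006 m and z of cell_a in the frame of deck below -0.055 m and angle between cell_a's own z axis and vertical below 0.12 rad) and (horizontal distance between cell_b and well3 below 0.006 m and z of cell_b in the frame of deck below -0.055 m and angle between cell_b's own z axis and vertical below 0.12 rad)) or ((horizontal distance between cell_b and well2 below 0.006 m and z of cell_b in the frame of deck below -0.055 m and angle between cell_b's own z axis and vertical below 0.12 rad) and (horizontal distance between cell_a and well3 below 0.006 m and z of cell_a in the frame of deck below -0.055 m and angle between cell_a's own z axis and vertical below 0.12 rad))) and horizontal distance between cell_c and well1 below 0.006 m and z of cell_c in the frame of deck below -0.055 m and angle between cell_c's own z axis and vertical below 0.12 rad and horizontal distance between cap_hole and pin_tip below 0.005 m and z of cap_hole in the frame of deck below 0.003 m and angle between cap's own z axis and vertical below 0.06 rad and (angle between the x axis of cap and the x axis of base, either way round below 0.17 rad or angle between the x axis of cap and the y axis of base, either way round below 0.17 rad) and value of joint collar above 0.0055 m and contact force between the fingers and cap above 4 N and linear speed of cap below 0.02 m/s); the arm keeps its last pose, push and grip.
It fails at once if the tape roll pushed more than 40 mm from its place (distance of tape_roll from where it was at the start of the episode above 0.04 m).
It fails at once if the screwdriver pushed more than 40 mm from its place (distance of screwdriver from where it was at the start of the episode above 0.04 m).
It fails at once if the carton pushed more than 40 mm from its place (distance of carton from where it was at the start of the episode above 0.04 m).
It fails at once if the torch pushed more than 40 mm from its place (distance of torch from where it was at the start of the episode above 0.04 m).
It fails at once if the polish tin pushed more than 40 mm from its place (distance of polish_tin from where it was at the start of the episode above 0.04 m).
It also fails if it takes over 64 s, if anything falls off the work surface, if the arm or the gripper's body presses on something with over 40 N, if the wrist force passes 120 N, or if a joint passes its speed limit or range.

## Working session

There is one attempt and no reset: what is moved stays moved. The work goes in short steps, Python scripts to look and compute and a shell command to move; the robot and the scene stay as the last step left them, time stands still between calls to the robot, and variables do not carry over. Pictures are saved under pics/ and viewed, at most 10 in all, crops included, and the job is handed in when it is done.

```bash
mkdir -p pics
python3 - <<'E'
from rig import env,cams
import cv2,numpy as np
s=env.observe();print(s['clock'],s['ee_pos'],s['tcp_rot'],s['width'])
for n in("top","scene"):
    im,d=cams.capture(n);cv2.imwrite(f"pics/{n}0.png",im[:,:,::-1]);np.savez(f"{n}0.npz",im=im,d=d)
    c=cams.calibration(n);print(n,c)
E
```

```text
0.0 [0.20609392 0.61623488 0.40407158] [[-9.48350297e-01  3.17224708e-01 -4.46404229e-04]
 [ 3.17225016e-01  9.48349616e-01 -1.13834355e-03]
 [ 6.22365795e-05 -1.22115903e-03 -9.99999252e-01]] 0.9995233262759257
top {'intrinsics': array([[537.19289629,   0.        , 323.08923327],
       [  0.        , 537.19289629, 235.30098072],
       [  0.        ,   0.        ,   1.        ]]), 'world_from_camera': array([[ 0.02518147,  0.99245107, -0.12002823,  0.44311906],
       [-0.99966414,  0.02426325, -0.00910555,  0.02738293],
       [-0.00612454,  0.12021721,  0.99272872,  1.01508684],
       [ 0.        ,  0.        ,  0.        ,  1.        ]])}
scene {'intrinsics': array([[574.04213148,   0.        , 321.312639  ],
       [  0.        , 574.04213148, 236.31069292],
       [  0.        ,   0.        ,   1.        ]]), 'world_from_camera': array([[ 0.32153949, -0.63792801,  0.69975725,  1.34177309],
       [ 0.94676329,  0.20421224, -0.2488707 , -0.24610241],
       [ 0.0158626 ,  0.74252624,  0.66962913,  0.82286167],
       [ 0.        ,  0.        ,  0.        ,  1.        ]])}
```

View pics/top0.png

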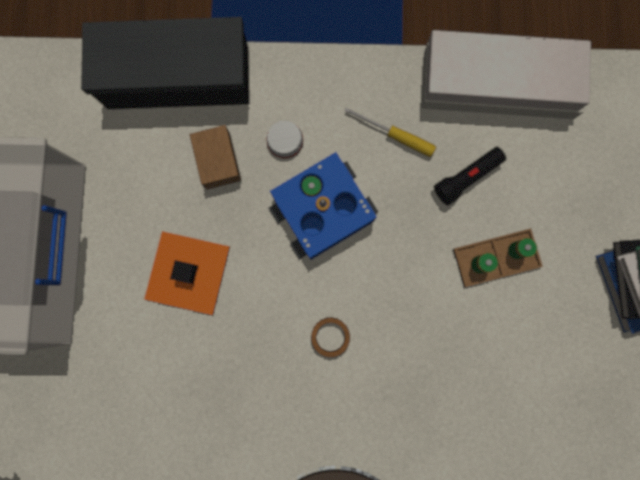

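View pics/scene0.png

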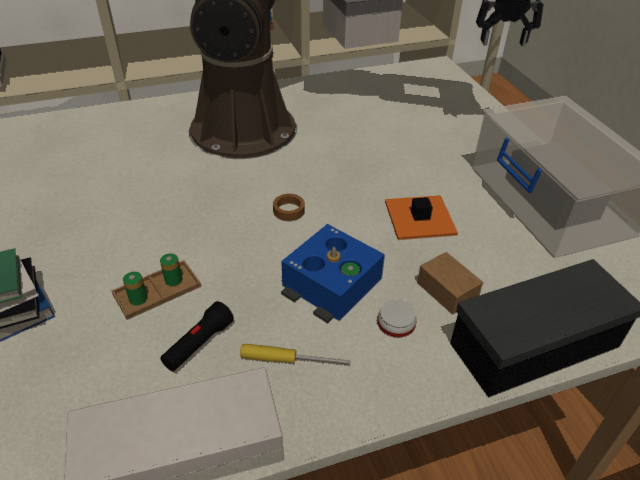

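The top view shows the base centre at about (323,204). Dots put well 1 (filled) at (311,186), well 2 at (312,222) and well 3 at (345,203). The tray cells are at (486,262) and (526,247), the cap is at (187,273), and the tape roll is at (330,338). The scene view confirms this layout. Next I'll measure these positions.

```bash
cat > h.py <<'E'
import numpy as np,cv2
from rig import env,cams
def ray(c,px,z):
    "pixels (N,2) -> world points on plane z"
    px=np.atleast_2d(px).astype(float);K=c['intrinsics'];T=c['world_from_camera']
    d=np.c_[(px[:,0]-K[0,2])/K[0,0],-(px[:,1]-K[1,2])/K[1,1],-np.ones(len(px))]@T[:3,:3].T
    o=T[:3,3];return o+d*((z-o[2])/d[:,2])[:,None]
def proj(c,P):
    K=c['intrinsics'];T=c['world_from_camera'];p=(np.atleast_2d(P)-T[:3,3])@T[:3,:3]
    return np.c_[K[0,2]-K[0,0]*p[:,0]/p[:,2],K[1,2]+K[1,1]*p[:,1]/p[:,2]]
def cloud(c,d):
    v,u=np.mgrid[:480,:640];K=c['intrinsics'];T=c['world_from_camera']
    P=np.stack([(u-K[0,2])/K[0,0]*d,-(v-K[1,2])/K[1,1]*d,-d],-1)
    return P@T[:3,:3].T+T[:3,3]
def blobs(m,amin=30):
    cs,_=cv2.findContours(m.astype(np.uint8),cv2.RETR_EXTERNAL,cv2.CHAIN_APPROX_NONE)
    return sorted([c for c in cs if cv2.contourArea(c)>amin],key=cv2.contourArea,reverse=True)
def hsv(im): return cv2.cvtColor(im,cv2.COLOR_RGB2HSV)
def rng(h,lo,hi): return cv2.inRange(h,np.array(lo),np.array(hi))>0
def rect(c,cnt,z):
    P=ray(c,cnt[:,0,:],z)[:,:2].astype(np.float32)*1000
    return cv2.minAreaRect(P)
E
python3 - <<'E'
from h import *
for n in("top","scene"):
    f=np.load(n+"0.npz");im,d=f['im'],f['d'];c=cams.calibration(n);h=hsv(im);W=cloud(c,d)
    z=W[...,2]
    t=(z<.01)&(z>-.01)&(d>0);print(n,"table z",np.median(z[t]))
    m=rng(h,(3,180,90),(14,255,255)); b=blobs(m,500)
    if b: print("cap",rect(c,b[0],.008),cv2.contourArea(b[0]))
    bl=rng(h,(105,120,60),(125,255,255))&(abs(z-.068)<.008)
    b=blobs(bl,500); 
    if b: print("deck",rect(c,b[0],.068),np.median(z[bl]))
    g=rng(h,(50,100,40),(80,255,255))&(z>.056)&(z<.075)
    for q in blobs(g,15):
        (u,v),r=cv2.minEnclosingCircle(q);P=ray(c,[u,v],.064)[0];print("green top",u,v,r,P)
    wh=rng(h,(0,0,150),(179,70,255))&(abs(z-.068)<.01)
    for q in blobs(wh,1):
        u,v=q[:,0].mean(0);
        print("white",u,v,ray(c,[u,v],.068)[0,:2]) if len(q)<25 else 0
E
```

```text
top table z 0.0010241245446092062
cap ((488.2100524902344, 290.36322021484375), (128.21908569335938, 127.35443115234375), 78.67069244384766) 4488.0
deck ((613.689208984375, 37.229820251464844), (139.96485900878906, 140.1309814453125), 32.47408676147461) 0.06898018775516523
green top 311.1190490722656 185.1904754638672 9.436753273010254 [0.64861914 0.0599887  0.064     ]
green top 487.85955810546875 262.005615234375 9.355592727661133 [ 0.51765584 -0.25656224  0.064     ]
green top 527.0 247.0 9.219644546508789 [ 0.54605052 -0.32618045  0.064     ]
scene table z -0.0022934457214758286
cap ((493.17938232421875, 286.1455078125), (131.57501220703125, 134.91665649414062), 78.82147216796875) 1759.0
deck ((619.793701171875, 34.92881774902344), (142.94003295898438, 144.74391174316406), 32.585845947265625) 0.06542321382061422
green top 131.9736785888672 278.34210205078125 9.125651359558105 [ 0.5518235  -0.32764353  0.064     ]
green top 350.0 268.5 8.381627082824707 [0.64972855 0.05802332 0.064     ]
green top 168.5 259.5 8.631438255310059 [ 0.52281988 -0.25840584  0.064     ]
white 244.05 409
[... 2921 characters left out ...]
 [ 0.90293156 -0.43487094]
white 131.28571428571428 471.42857142857144 [ 0.92161854 -0.36035728]
white 128.8 468.0 [ 0.915707   -0.36309967]
white 85.23529411764706 456.0 [ 0.87969086 -0.41796696]
white 96.0 448.2 [ 0.87254174 -0.40353292]
white 228.22222222222223 439.44444444444446 [ 0.91696424 -0.22747323]
white 113.73333333333333 439.4 [ 0.86672641 -0.37947081]
white 107.4 427.93333333333334 [ 0.84586907 -0.38679207]
white 237.68421052631578 415.6842105263158 [ 0.88477459 -0.20674446]
white 174.55555555555554 408.22222222222223 [ 0.84396712 -0.29187262]
white 192.88888888888889 405.1111111111111 [ 0.84720477 -0.2655661 ]
white 192.05882352941177 392.5882352941176 [ 0.82566368 -0.2632646 ]
```

```bash
cat >> h.py <<'E'
def go(xy,z=None,yaw=None):
    "print shift in tool axes (mm) and turn units to reach TCP xy,z and tool-y heading yaw(deg, mod 180)"
    s=env.observe();R=np.array(s['tcp_rot']);p=np.array(s['ee_pos']);t=p.copy();t[:2]=xy
    if z is not None:t[2]=z
    y0=np.degrees(np.arctan2(R[1,1],R[0,1]))
    print("clk %.2f"%s['clock'],"tcp",p.round(4),"yaw %.2f"%y0,"tilt",R[:,2].round(4),"F",np.round(s['wrist_force'],1),"w %.3f"%s['width'],"ff",np.round(s['finger_force'],1))
    print(" shift",((t-p)@R*1000).round(1),"turn",None if yaw is None else round(-((yaw-y0+90)%180-90)/8,2),"q",np.round(s['qpos'],1))
E
python3 - <<'E'
from h import *
s=env.observe();R=np.array(s['tcp_rot']);c=cams.calibration("wrist");T=c['world_from_camera']
print((T[:3,3]-s['ee_pos'])@R,(R.T@T[:3,:3]).round(3),c['intrinsics'])
go((.5,.10),.40,22)
E
```

```text
[ 0.07792335 -0.00078557  0.03059723] [[ 0.001  0.952  0.308]
 [ 1.    -0.001  0.001]
 [ 0.001  0.308 -0.952]] [[392.80258946   0.         322.62847554]
 [  0.         392.80258946 244.77546428]
 [  0.           0.           1.        ]]
clk 0.10 tcp [0.2061 0.6163 0.4041] yaw 71.50 tilt [-4.e-04 -1.e-03 -1.e+00] F [0.1 0.3 0.2] w 0.999 ff 0.0
 shift [-442.5 -396.4    4.5] turn 6.19 q [68.8 27.5 91.5  0.  61.  -2.7]
```

```bash
python3 -m pendant '[[-20,-18,0,0,1],[-37,-33,0,0,1],[-37,-33,0,0,1],[-37,-33,0,0,1],[-37,-33,0,0,1]]'; python3 -m pendant '[[-37,-33,0,0,1],[-37,-33,0,0,1],[-37,-33,0,0,1],[-37,-33,0,0,1],[-37,-33,0,0,1]]';python3 -m pendant '[[-37,-33,0,0,1],[-37,-33,0,0,1],[-20,-18,0,0,1],[0,0,0,1,1],[0,0,0,1,1]]'; python3 -m pendant '[[0,0,0,1,1],[0,0,0,1,1],[0,0,0,1,1],[0,0,0,1,1],[0,0,0,0.19,1]]'
python3 - <<'E'
from h import *
go((.616,.036),.40,22)
im,d=cams.capture("wrist");c=cams.calibration("wrist");cv2.imwrite("pics/w1.png",im[:,:,::-1]);np.savez("w1.npz",im=im,d=d,K=c['intrinsics'],T=c['world_from_camera'])
E
```

```text
clock: 0.6
ee_pos: [0.3183, 0.4191, 0.4045]
tcp_rot: [[-0.949, 0.317, -0.0], [0.317, 0.949, -0.0], [0.0, -0.0, -1.0]]
wrist_force: [0.7, 0.4, 0.1]
width: 1.001
finger_force: 0.0
clock: 1.1
ee_pos: [0.4415, 0.2038, 0.4047]
tcp_rot: [[-0.948, 0.317, -0.0], [0.317, 0.948, -0.0], [0.0, -0.0, -1.0]]
wrist_force: [1.4, 0.7, 0.4]
width: 1.0
finger_force: 0.0
clock: 1.6
ee_pos: [0.5038, 0.0951, 0.4044]
tcp_rot: [[-0.82, 0.572, -0.001], [0.572, 0.82, -0.0], [0.0, -0.0, -1.0]]
wrist_force: [-1.1, -0.1, -0.4]
width: 1.002
finger_force: 0.0
clock: 2.1
ee_pos: [0.5034, 0.0962, 0.4045]
tcp_rot: [[-0.371, 0.929, -0.0], [0.929, 0.371, -0.0], [0.0, -0.0, -1.0]]
wrist_force: [-0.2, 0.5, -0.1]
width: 1.001
finger_force: 0.0
clk 2.10 tcp [0.5034 0.0962 0.4045] yaw 21.79 tilt [-5.e-04 -0.e+00 -1.e+00] F [-0.2  0.5 -0.1] w 1.001 ff 0.0
 shift [-97.7  82.2   4.4] turn -0.03 q [  7.4  16.6 109.3   0.   54.2 -14.4]
```

View pics/w1.png

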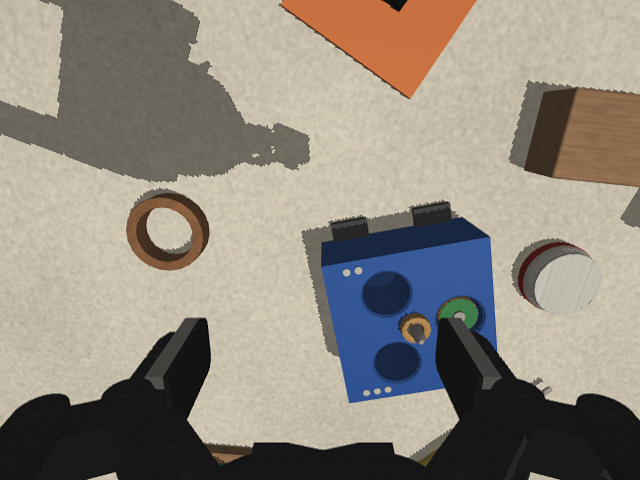

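The wrist picture shows the two-dot well at (387,293), the three-dot well at (397,361) and the pin in its collar at about (415,329). The deck's left corners are at (322,265) and (349,402). I'll fit the well mouths.

Run:
```python
from h import *
f=np.load("w1.npz");im=f['im'];c=dict(intrinsics=f['K'],world_from_camera=f['T']);h=hsv(im)
for p in[(340,300),(387,293),(397,361),(370,320),(400,252),(380,400)]: print(p,h[p[1],p[0]],end=' ')
print()
deckm=rng(h,(100,100,120),(125,255,255))
dk=blobs(deckm,500)[0];mask=np.zeros((480,640),np.uint8);cv2.drawContours(mask,[dk],-1,1,-1)
hole=(mask>0)&(h[...,2]<115)&(h[...,0]>95)&(h[...,0]<130)
W=[]
for q in blobs(cv2.morphologyEx(hole.astype(np.uint8),cv2.MORPH_OPEN,np.ones((3,3))),200):
    P=ray(c,q[:,0,:],.068)[:,:2]
    r=cv2.minEnclosingCircle((P*1000).astype(np.float32));A=np.c_[P,np.ones(len(P))];s=np.linalg.lstsq(A,(P**2).sum(1),rcond=None)[0];ctr=s[:2]/2
    print(q[:,0].mean(0),"enc",r,"fit",ctr,np.sqrt(s[2]+ctr@ctr));W.append(ctr)
print(rect(c,dk,.068))
```

```text
(340, 300) [110 166 149] (387, 293) [110 161  65] (397, 361) [110 155  64] (370, 320) [110 165 148] (400, 252) [109 166  97] (380, 400) [ 22  39 191] 
[387.0962963  293.14074074] enc ((578.5202026367188, 55.753231048583984), 21.685033798217773) fit [0.57866657 0.0560314 ] 0.02090528142911338
[397.56097561 361.75609756] enc ((616.1378173828125, -2.2821381092071533), 21.756675720214844) fit [ 0.61608181 -0.00199171] 0.020945866611422774
((613.5591430664062, 37.323692321777344), (139.75323486328125, 139.52182006835938), 32.806400299072266)
```

```bash
python3 -m pendant '[[-25,-6,0,0,1],[-47,-12,0,0,1],[-47,-12,0,0,1],[-47,-12,0,0,1],[-47,-12,0,0,1]]'; python3 -m pendant '[[-47,-12,0,0,1],[-47,-12,0,0,1],[-47,-12,0,0,1],[-47,-12,0,0,1],[-35,-9,0,0,1]]'; python3 -m pendant '[[-15,-4,0,0,1],[0,0,0,0,1],[0,0,0,0,1],[0,0,0,0,1],[0,0,0,0,1]]'
python3 - <<'E'
from h import *
go((.53,-.29),.40,22)
im,d=cams.capture("wrist");c=cams.calibration("wrist");cv2.imwrite("pics/w2.png",im[:,:,::-1]);np.savez("w2.npz",im=im,d=d,K=c['intrinsics'],T=c['world_from_camera'])
h=hsv(im)
for q in blobs(rng(h,(50,90,30),(85,255,255)),100):
    M=cv2.moments(q);print("green",M['m10']/M['m00'],M['m01']/M['m00'],cv2.boundingRect(q),cv2.contourArea(q))
E
```

```text
clock: 2.65
ee_pos: [0.5331, -0.1234, 0.4047]
tcp_rot: [[-0.378, 0.926, 0.0], [0.926, 0.378, -0.0], [-0.0, 0.0, -1.0]]
wrist_force: [1.7, 0.1, 0.1]
width: 0.999
finger_force: 0.0
clock: 3.15
ee_pos: [0.5636, -0.3526, 0.4044]
tcp_rot: [[-0.377, 0.926, 0.0], [0.926, 0.377, -0.0], [-0.0, -0.0, -1.0]]
wrist_force: [-0.0, 0.1, 0.7]
width: 1.001
finger_force: 0.0
clock: 3.65
ee_pos: [0.5659, -0.3637, 0.4049]
tcp_rot: [[-0.376, 0.927, -0.0], [0.927, 0.376, 0.0], [0.0, 0.0, -1.0]]
wrist_force: [-0.7, -0.9, 0.2]
width: 1.0
finger_force: 0.0
clk 3.65 tcp [ 0.5659 -0.3637  0.4049] yaw 22.09 tilt [-0.e+00  2.e-04 -1.e+00] F [-0.7 -0.9  0.2] w 1.000 ff 0.0
 shift [81.8 -5.5  4.9] turn 0.01 q [-35.3  29.3  88.2   0.   62.5 -57.4]
green 313.7985803016859 62.22843340234644 (292, 38, 45, 50) 1690.5
green 314.485439320085 167.25734283214598 (294, 147, 42, 42) 1333.5
```

View pics/w2.png

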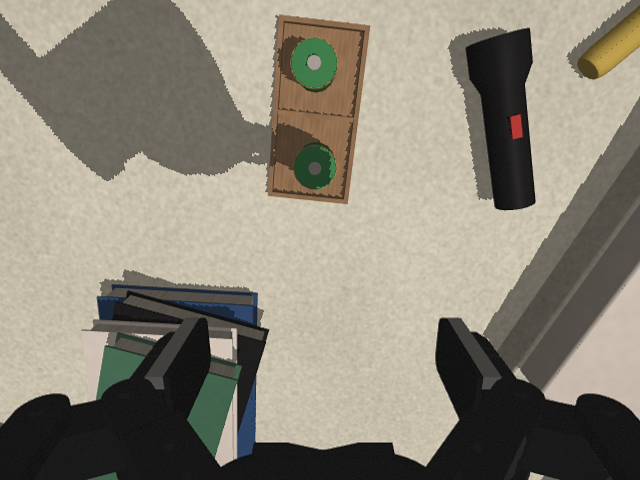

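The wrist picture shows the near-base cell's button at (314,62) and the far cell's button at (315,168). The torch is clear to the right, and the books are at the lower left.

Run:
```python
from h import *
f=np.load("w2.npz");im=f['im'];c=dict(intrinsics=f['K'],world_from_camera=f['T']);h=hsv(im)
for u,v in[(314,62),(315,168)]:
    m=np.zeros((480,640),bool);m[v-12:v+13,u-12:u+13]=1;m&=h[...,1]<70
    q=blobs(m,10)[0];M=cv2.moments(q);p=(M['m10']/M['m00'],M['m01']/M['m00']);P=ray(c,p,.064)[0]
    print("button",np.round(p,1),cv2.contourArea(q),P.round(4))
    g=np.zeros((480,640),bool);g[v-30:v+30,u-30:u+30]=1;g&=rng(h,(50,90,30),(85,255,255))
    print(rect(c,blobs(g,100)[0],.062))
    go(P[:2],.25,None)
```

```text
button [313.5  62.1] 159.0 [ 0.5163 -0.2592  0.064 ]
((516.6347045898438, -259.3493347167969), (32.125938415527344, 32.548126220703125), 22.13523292541504)
clk 3.70 tcp [ 0.5659 -0.3639  0.405 ] yaw 22.08 tilt [ 1.e-04  0.e+00 -1.e+00] F [-0.1  0.5  0.1] w 1.000 ff 0.0
 shift [115.6  -6.6 155. ] turn None q [-35.3  29.3  88.2   0.   62.5 -57.4]
button [314.4 167.9] 121.5 [ 0.5448 -0.329   0.064 ]
((544.9569091796875, -329.19970703125), (32.294307708740234, 31.852493286132812), 22.150066375732422)
clk 3.70 tcp [ 0.5659 -0.3639  0.405 ] yaw 22.08 tilt [ 1.e-04  0.e+00 -1.e+00] F [-0.1  0.5  0.1] w 1.000 ff 0.0
 shift [ 40.2  -6.4 155. ] turn None q [-35.3  29.3  88.2   0.   62.5 -57.4]
```

```bash
python3 -m pendant '[[23.1,-1.3,20,0,1],[23.1,-1.3,20,0,1],[23.1,-1.3,20,0,1],[23.1,-1.3,20,0,1],[23.1,-1.3,20,0,1]]' 40; python3 -m pendant '[[0,0,10,0,1],[0,0,0,0,1],[0,0,0,0,1],[0,0,0,0,1],[0,0,0,0,1]]'; python3 -c "
from h import *
go((.5163,-.2592),.205,22)"
```

```text
clock: 4.2
ee_pos: [0.516, -0.2589, 0.3044]
tcp_rot: [[-0.375, 0.927, 0.001], [0.927, 0.375, -0.0], [-0.0, 0.0, -1.0]]
wrist_force: [0.9, -0.3, -0.6]
width: 0.998
finger_force: 0.0
clock: 4.7
ee_pos: [0.5169, -0.261, 0.2954]
tcp_rot: [[-0.374, 0.927, 0.001], [0.927, 0.374, -0.001], [-0.001, 0.001, -1.0]]
wrist_force: [-0.6, 0.6, -0.2]
width: 1.001
finger_force: 0.0
clk 4.70 tcp [ 0.5169 -0.261   0.2954] yaw 21.96 tilt [ 1.2e-03 -7.0e-04 -1.0e+00] F [-0.6  0.6 -0.2] w 1.001 ff 0.0
 shift [ 2.   0.1 90.4] turn -0.0 q [-29.8  29.5 106.8  -0.   43.7 -51.7]
```

```bash
python3 -m pendant '[[2,0,18,0,1],[0,0,18,0,1],[0,0,18,0,1],[0,0,18,0,1],[0,0,18,0,1]]'; python3 -m pendant '[[0,0,0,0,1],[0,0,0,0,-1],[0,0,0,0,-1],[0,0,0,0,-1],[0,0,0,0,-1]]' 40;python3 -m pendant '[[0,0,0,0,-1],[0,0,0,0,-1],[0,0,0,0,-1],[0,0,0,0,-1],[0,0,0,0,-1]]'; python3 -c "
from h import *
go((.5787,.0560),.30,22)"
```

```text
clock: 5.2
ee_pos: [0.516, -0.259, 0.2045]
tcp_rot: [[-0.374, 0.927, 0.001], [0.927, 0.374, -0.001], [-0.001, 0.001, -1.0]]
wrist_force: [0.1, 0.7, -0.6]
width: 0.996
finger_force: 0.0
clock: 5.7
ee_pos: [0.516, -0.2587, 0.2057]
tcp_rot: [[-0.374, 0.927, 0.001], [0.927, 0.374, -0.001], [-0.001, 0.001, -1.0]]
wrist_force: [-2.0, 1.2, 9.9]
width: 0.385
finger_force: 38.6
clock: 6.2
ee_pos: [0.5161, -0.2587, 0.2057]
tcp_rot: [[-0.374, 0.927, 0.001], [0.927, 0.374, -0.001], [-0.001, 0.001, -1.0]]
wrist_force: [-0.7, 0.5, 8.0]
width: 0.388
finger_force: 38.9
clk 6.20 tcp [ 0.5161 -0.2587  0.2057] yaw 21.99 tilt [ 1.3e-03 -8.0e-04 -1.0e+00] F [-0.7  0.5  8. ] w 0.388 ff 38.9
 shift [268.2 176.  -94.4] turn -0.0 q [-29.6  37.  109.7   0.   33.1 -51.6]
```

```bash
python3 -m pendant '[[0,0,-10,0,-1],[0,0,-22,0,-1],[0,0,-22,0,-1],[0,0,-22,0,-1],[0,0,-20,0,-1]]'; python3 -m pendant '[[20,13,0,0,-1],[34,22,0,0,-1],[34,22,0,0,-1],[34,22,0,0,-1],[34,22,0,0,-1]]';python3 -m pendant '[[34,22,0,0,-1],[34,22,0,0,-1],[25,17,0,0,-1],[14,10,0,0,-1],[5,4,0,0,-1]]'; python3 -m pendant '[[0,0,0,0,-1],[0,0,0,0,-1],[0,0,0,0,-1],[0,0,0,0,-1],[0,0,0,0,-1]]';python3 - <<'E'
from h import *
go((.5787,.0560),.246,22)
im,d=cams.capture("wrist");c=cams.calibration("wrist");cv2.imwrite("pics/w3.png",im[:,:,::-1]);np.savez("w3.npz",im=im,d=d,K=c['intrinsics'],T=c['world_from_camera'])
E
```

```text
clock: 6.7
ee_pos: [0.5156, -0.2585, 0.3026]
tcp_rot: [[-0.374, 0.927, 0.001], [0.927, 0.374, -0.0], [-0.001, 0.0, -1.0]]
wrist_force: [0.5, -1.0, -1.3]
width: 0.387
finger_force: 39.9
clock: 7.2
ee_pos: [0.551, -0.0745, 0.3016]
tcp_rot: [[-0.374, 0.927, 0.001], [0.927, 0.374, -0.0], [-0.0, 0.001, -1.0]]
wrist_force: [0.1, 0.1, -1.1]
width: 0.385
finger_force: 40.0
clock: 7.7
ee_pos: [0.5788, 0.0573, 0.3013]
tcp_rot: [[-0.376, 0.927, 0.001], [0.927, 0.376, 0.0], [-0.0, 0.001, -1.0]]
wrist_force: [-0.6, -0.2, -1.1]
width: 0.387
finger_force: 40.0
clock: 8.2
ee_pos: [0.5785, 0.0552, 0.3007]
tcp_rot: [[-0.374, 0.928, -0.0], [0.928, 0.374, -0.0], [0.0, -0.0, -1.0]]
wrist_force: [-0.1, -0.0, -1.6]
width: 0.385
finger_force: 40.0
clk 8.20 tcp [0.5785 0.0552 0.3007] yaw 21.93 tilt [-1.e-04 -0.e+00 -1.e+00] F [-0.1 -0.  -1.6] w 0.385 ff 40.0
 shift [ 0.6  0.4 54.7] turn -0.01 q [  2.5  29.2 106.2  -0.   44.6 -19.5]
```

View pics/w3.png

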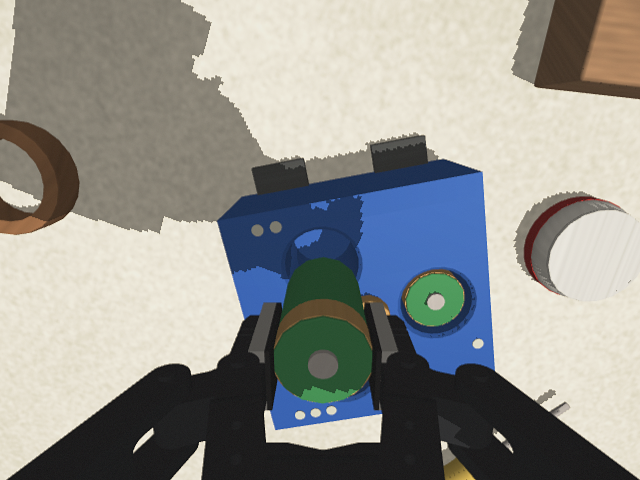

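The cell is held upright at (323,340), in line with the two-dot well rim at (322,258). I'll insert it.

```bash
python3 -m pendant '[[0.6,0.4,8,0,-1],[0,0,8,0,-1],[0,0,8,0,-1],[0,0,6,0,-1],[0,0,6,0,-1]]'; python3 -m pendant '[[0,0,4,0,-1],[0,0,4,0,-1],[0,0,4,0,-1],[0,0,4,0,-1],[0,0,3,0,-1]]'; python3 -m pendant '[[0,0,0,0,-1],[0,0,0,0,-1],[0,0,0,0,-1],[0,0,0,0,-1],[0,0,0,0,-1]]'; python3 -c "
from h import *
go((.5787,.0560),.246,22)"
```

```text
clock: 8.75
ee_pos: [0.5786, 0.0566, 0.2638]
tcp_rot: [[-0.374, 0.927, -0.001], [0.927, 0.374, -0.0], [0.0, -0.001, -1.0]]
wrist_force: [-0.1, 0.5, -1.4]
width: 0.381
finger_force: 40.0
clock: 9.25
ee_pos: [0.5787, 0.0566, 0.2454]
tcp_rot: [[-0.374, 0.927, 0.0], [0.927, 0.374, 0.0], [-0.0, 0.0, -1.0]]
wrist_force: [0.3, -0.2, -1.4]
width: 0.384
finger_force: 40.0
clock: 9.75
ee_pos: [0.5787, 0.0566, 0.2458]
tcp_rot: [[-0.374, 0.927, 0.0], [0.927, 0.374, -0.0], [-0.0, 0.0, -1.0]]
wrist_force: [0.5, -0.5, -1.7]
width: 0.385
finger_force: 40.0
clk 9.75 tcp [0.5787 0.0566 0.2458] yaw 21.99 tilt [ 2.e-04 -0.e+00 -1.e+00] F [ 0.5 -0.5 -1.7] w 0.385 ff 40.0
 shift [-0.6 -0.3 -0.2] turn -0.0 q [  2.6  33.7 108.1  -0.   38.1 -19.4]
```

```bash
python3 -m pendant '[[0,0,0,0,0.2],[0,0,0,0,0.2],[0,0,0,0,0.2],[0,0,0,0,0.2],[0,0,0,0,0.2]]'; python3 -m pendant '[[0,0,-6,0,0.2],[0,0,-20,0,0.2],[0,0,-25,0,0.2],[-10,0,-25,0,0.5],[-30,0,-25,0,1]]'
python3 - <<'E'
from h import *
go((.5448,-.3290),.33,22)
im,d=cams.capture("wrist");c=cams.calibration("wrist");cv2.imwrite("pics/w4.png",im[:,:,::-1]);np.savez("w4.npz",im=im,d=d,K=c['intrinsics'],T=c['world_from_camera'])
h=hsv(im);print(proj(c,[[.5787,.056,.066],[.648,.0597,.066],[.6161,-.002,.068]]).round(1))
for q in blobs(rng(h,(50,90,30),(85,255,255)),100):
    M=cv2.moments(q);p=[M['m10']/M['m00'],M['m01']/M['m00']];print(np.round(p,1),ray(c,p,.064)[0].round(4),rect(c,q,.064))
E
```

```text
clock: 10.25
ee_pos: [0.5787, 0.0566, 0.2457]
tcp_rot: [[-0.374, 0.927, 0.0], [0.927, 0.374, -0.0], [-0.0, 0.0, -1.0]]
wrist_force: [-0.7, -0.2, -0.0]
width: 0.596
finger_force: 0.0
clock: 10.75
ee_pos: [0.5931, 0.0207, 0.3481]
tcp_rot: [[-0.376, 0.926, -0.001], [0.926, 0.376, 0.0], [0.001, -0.0, -1.0]]
wrist_force: [0.5, -0.2, 0.3]
width: 0.894
finger_force: 0.0
clk 10.75 tcp [0.5931 0.0207 0.3481] yaw 22.11 tilt [-6.e-04  4.e-04 -1.e+00] F [ 0.5 -0.2  0.3] w 0.894 ff 0.0
 shift [-305.8 -176.3   18. ] turn 0.01 q [ -0.9  26.6 102.4   0.   51.1 -23.1]
[[317.9 171.8]
 [416.8 206.1]
 [336.7 270.6]]
[324.3 180.8] [0.5849 0.0519 0.064 ] ((584.6900024414062, 51.65288543701172), (32.872982025146484, 33.38930892944336), 23.308008193969727)
[419.3 217. ] [0.6535 0.0534 0.064 ] ((653.6412963867188, 52.97209167480469), (33.431968688964844, 33.30324935913086), 75.2081069946289)
```

View pics/w4.png

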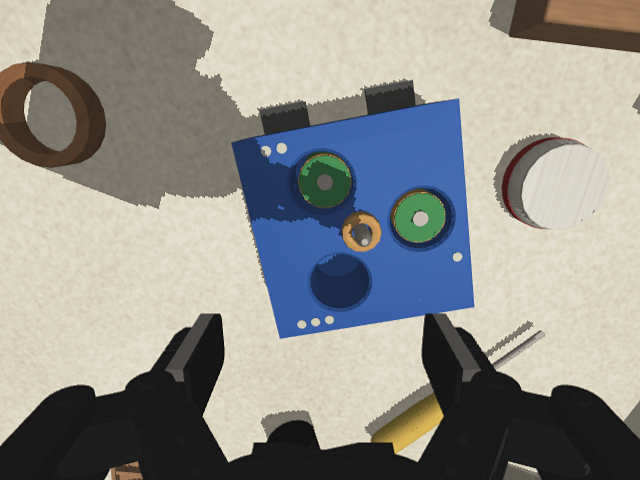

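The first cell is down in the two-dot well at (324,181), and the three-dot well at (340,281) is still empty. I'll fetch the second cell.

```bash
python3 -m pendant '[[-20,-11,0,0,1],[-38,-22,0,0,1],[-38,-22,0,0,1],[-38,-22,0,0,1],[-38,-22,0,0,1]]'; python3 -m pendant '[[-38,-22,0,0,1],[-38,-22,5,0,1],[-30,-17,5,0,1],[-20,-11,10,0,1],[-8,-4,10,0,1]]';python3 -m pendant '[[0,0,15,0,1],[0,0,0,0,1],[0,0,0,0,1],[0,0,0,0,1],[0,0,0,0,1]]'; python3 -c "
from h import *
go((.5448,-.3290),.205,22)"
```

```text
clock: 11.3
ee_pos: [0.5658, -0.1786, 0.3471]
tcp_rot: [[-0.374, 0.927, 0.0], [0.927, 0.374, -0.0], [-0.0, 0.0, -1.0]]
wrist_force: [0.6, 0.3, -0.2]
width: 1.002
finger_force: 0.0
clock: 11.8
ee_pos: [0.5455, -0.332, 0.3167]
tcp_rot: [[-0.372, 0.928, 0.001], [0.928, 0.372, -0.001], [-0.001, 0.0, -1.0]]
wrist_force: [0.3, 0.4, 0.0]
width: 0.998
finger_force: 0.0
clock: 12.3
ee_pos: [0.5464, -0.3291, 0.3023]
tcp_rot: [[-0.375, 0.927, 0.001], [0.927, 0.375, -0.0], [-0.001, 0.0, -1.0]]
wrist_force: [-0.5, -0.1, -0.3]
width: 1.002
finger_force: 0.0
clk 12.30 tcp [ 0.5464 -0.3291  0.3023] yaw 22.04 tilt [ 7.e-04 -4.e-04 -1.e+00] F [-0.5 -0.1 -0.3] w 1.002 ff 0.0
 shift [ 0.7 -1.5 97.3] turn 0.01 q [-33.8  32.9  98.4   0.   48.6 -55.8]
```

```bash
python3 -m pendant '[[0.7,-1.5,19,0,1],[0,0,20,0,1],[0,0,20,0,1],[0,0,20,0,1],[0,0,18,0,1]]'; python3 -m pendant '[[0,0,0,0,1],[0,0,0,0,-1],[0,0,0,0,-1],[0,0,0,0,-1],[0,0,0,0,-1]]' 40;python3 -m pendant '[[0,0,0,0,-1],[0,0,0,0,-1],[0,0,-10,0,-1],[0,0,-22,0,-1],[0,0,-22,0,-1]]'; python3 -m pendant '[[0,0,-22,0,-1],[0,0,-15,0,-1],[0,0,-4,0,-1],[0,0,0,0,-1],[0,0,0,0,-1]]';python3 -c "
from h import *
go((.6161,-.0020),.30,22)"
```

```text
clock: 12.8
ee_pos: [0.5445, -0.3294, 0.2043]
tcp_rot: [[-0.375, 0.927, 0.0], [0.927, 0.375, -0.0], [-0.0, 0.0, -1.0]]
wrist_force: [0.5, 0.8, 0.3]
width: 1.001
finger_force: 0.0
clock: 13.3
ee_pos: [0.5447, -0.3299, 0.2058]
tcp_rot: [[-0.374, 0.927, 0.001], [0.927, 0.374, -0.001], [-0.001, 0.001, -1.0]]
wrist_force: [-1.9, -0.2, 8.7]
width: 0.385
finger_force: 38.8
clock: 13.8
ee_pos: [0.5442, -0.3296, 0.2597]
tcp_rot: [[-0.374, 0.927, -0.001], [0.927, 0.374, 0.0], [0.001, -0.0, -1.0]]
wrist_force: [0.2, 0.2, -1.0]
width: 0.384
finger_force: 40.1
clock: 14.3
ee_pos: [0.544, -0.3295, 0.2989]
tcp_rot: [[-0.374, 0.927, -0.001], [0.927, 0.374, 0.001], [0.001, -0.001, -1.0]]
wrist_force: [0.8, -0.5, -1.8]
width: 0.386
finger_force: 40.1
clk 14.30 tcp [ 0.544  -0.3295  0.2989] yaw 21.98 tilt [-1.e-03  7.e-04 -1.e+00] F [ 0.8 -0.5 -1.8] w 0.386 ff 40.1
 shift [276.7 189.4  -1. ] turn -0.0 q [-33.9  33.   98.8   0.   48.3 -55.9]
```

```bash
python3 -m pendant '[[20,14,-4,0,-1],[36,25,0,0,-1],[36,25,0,0,-1],[36,25,0,0,-1],[36,25,0,0,-1]]'; python3 -m pendant '[[36,25,0,0,-1],[34,23,0,0,-1],[24,17,0,0,-1],[13,8,0,0,-1],[5,2,0,0,-1]]';python3 -m pendant '[[0,0,0,0,-1],[0,0,0,0,-1],[0,0,0,0,-1],[0,0,0,0,-1],[0,0,0,0,-1]]'; python3 -c "
from h import *
go((.6161,-.0020),.246,22)"
```

```text
clock: 14.8
ee_pos: [0.5885, -0.1332, 0.3025]
tcp_rot: [[-0.374, 0.927, -0.002], [0.927, 0.374, 0.0], [0.001, -0.001, -1.0]]
wrist_force: [0.9, -0.2, -0.9]
width: 0.386
finger_force: 40.1
clock: 15.3
ee_pos: [0.6162, -0.0017, 0.3028]
tcp_rot: [[-0.376, 0.927, -0.001], [0.927, 0.376, 0.0], [0.001, -0.001, -1.0]]
wrist_force: [-0.6, 0.3, -1.1]
width: 0.387
finger_force: 40.1
clock: 15.8
ee_pos: [0.6162, -0.0036, 0.3038]
tcp_rot: [[-0.374, 0.928, 0.0], [0.928, 0.374, -0.0], [-0.0, 0.0, -1.0]]
wrist_force: [-1.2, 0.4, -1.7]
width: 0.386
finger_force: 40.1
clk 15.80 tcp [ 0.6162 -0.0036  0.3038] yaw 21.93 tilt [ 1.e-04 -0.e+00 -1.e+00] F [-1.2  0.4 -1.7] w 0.386 ff 40.1
 shift [ 1.6  0.5 57.8] turn -0.01 q [ -3.2  31.3 101.3  -0.   47.3 -25.1]
```

```bash
python3 -m pendant '[[1.6,0.5,8,0,-1],[0,0,8,0,-1],[0,0,8,0,-1],[0,0,7,0,-1],[0,0,6,0,-1]]'; python3 -m pendant '[[0,0,5,0,-1],[0,0,5,0,-1],[0,0,4,0,-1],[0,0,4,0,-1],[0,0,3,0,-1]]'; python3 -c "
from h import *
go((.6161,-.0020),.246,22)"
```

```text
clock: 16.3
ee_pos: [0.616, -0.0013, 0.2657]
tcp_rot: [[-0.374, 0.927, -0.001], [0.927, 0.374, 0.0], [0.0, -0.001, -1.0]]
wrist_force: [0.5, -0.7, -1.7]
width: 0.38
finger_force: 40.1
clock: 16.8
ee_pos: [0.6161, -0.0013, 0.2454]
tcp_rot: [[-0.374, 0.927, 0.0], [0.927, 0.374, -0.0], [-0.0, -0.0, -1.0]]
wrist_force: [-0.1, -0.2, -1.6]
width: 0.38
finger_force: 40.1
clk 16.80 tcp [ 0.6161 -0.0013  0.2454] yaw 21.99 tilt [ 0. -0. -1.] F [-0.1 -0.2 -1.6] w 0.380 ff 40.1
 shift [-0.6 -0.3 -0.6] turn -0.0 q [ -2.9  35.8 103.4  -0.   40.8 -24.9]
```

```bash
python3 -m pendant '[[0,0,0,0,0.2],[0,0,0,0,0.2],[0,0,0,0,0.2],[0,0,0,0,0.2],[0,0,-6,0,0.2]]'; python3 -m pendant '[[0,0,-20,0,0.2],[0,0,-35,0,0.5],[0,0,-40,0,1],[15,-4,-30,0,1],[39,-11,-10,0,1]]'; python3 -m pendant '[[39,-11,0,0,1],[39,-11,0,0,1],[39,-11,0,0,1],[39,-11,0,0,1],[24,-6,0,0,1]]'; python3 -m pendant '[[0,0,0,1,1],[0,0,0,1,1],[0,0,0,1,1],[0,0,0,1,1],[0,0,0,0.16,1]]';python3 -m pendant '[[0,0,0,0,1],[0,0,0,0,1],[0,0,0,0,1],[0,0,0,0,1],[0,0,0,0,1]]'
python3 - <<'E'
from h import *
go((.488,.290),.33,-11.3)
im,d=cams.capture("wrist");c=cams.calibration("wrist");cv2.imwrite("pics/w5.png",im[:,:,::-1]);np.savez("w5.npz",im=im,d=d,K=c['intrinsics'],T=c['world_from_camera'])
h=hsv(im)
b=blobs(rng(h,(3,150,90),(16,255,255)),2000)[0];r=rect(c,b,.008);print(r);print(cv2.boundingRect(b))
E
```

```text
clock: 17.3
ee_pos: [0.6159, -0.0013, 0.2515]
tcp_rot: [[-0.374, 0.927, -0.001], [0.927, 0.374, 0.0], [0.0, -0.001, -1.0]]
wrist_force: [0.1, -0.2, 0.2]
width: 0.597
finger_force: 0.0
clock: 17.8
ee_pos: [0.5837, 0.0421, 0.3906]
tcp_rot: [[-0.372, 0.928, 0.007], [0.928, 0.372, -0.0], [-0.003, 0.006, -1.0]]
wrist_force: [1.3, 0.9, -0.6]
width: 1.0
finger_force: 0.0
clock: 18.3
ee_pos: [0.4663, 0.1929, 0.3873]
tcp_rot: [[-0.375, 0.927, 0.0], [0.927, 0.375, 0.0], [0.0, 0.0, -1.0]]
wrist_force: [-0.6, 0.3, 0.2]
width: 0.999
finger_force: 0.0
clock: 18.8
ee_pos: [0.4681, 0.1914, 0.3872]
tcp_rot: [[0.199, 0.98, 0.0], [0.98, -0.199, 0.0], [0.0, 0.0, -1.0]]
wrist_force: [-0.3, -0.5, 0.5]
width: 1.002
finger_force: 0.0
clock: 19.3
ee_pos: [0.4682, 0.1913, 0.3867]
tcp_rot: [[0.195, 0.981, -0.0], [0.981, -0.195, -0.0], [-0.0, -0.0, -1.0]]
wrist_force: [-0.5, -0.6, -0.1]
width: 1.004
finger_force: 0.0
clk 19.30 tcp [0.4682 0.1913 0.3867] yaw -11.25 tilt [-0. -0. -1.] F [-0.5 -0.6 -0.1] w 1.004 ff 0.0
 shift [1.006e+02 1.000e-01 5.670e+01] turn 0.01 q [ 18.8  17.3 111.3  -0.   51.5  30. ]
((487.1790466308594, 288.70361328125), (130.46116638183594, 131.82757568359375), 78.78914642333984)
(237, 0, 170, 171)
```

View pics/w5.png

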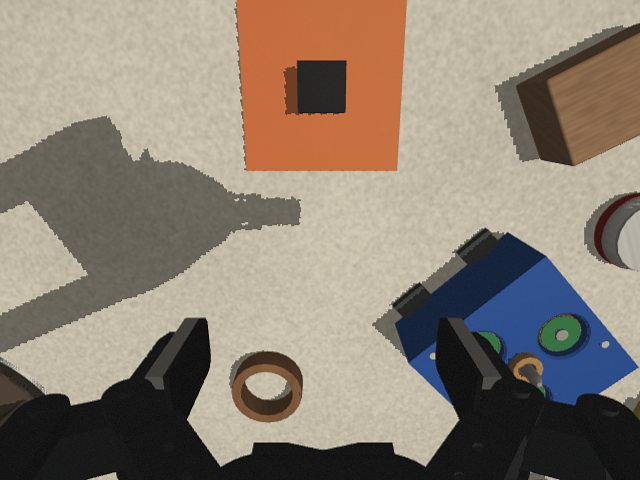

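The cap fills the top of the wrist picture, square to the image, with its grip top spanning (297–347, 60–113). Its plate may be clipped at row 0, so I'll take the grip.

Run:
```python
from h import *
f=np.load("w5.npz");im=f['im'];c=dict(intrinsics=f['K'],world_from_camera=f['T']);h=hsv(im)
m=np.zeros((480,640),bool);m[40:140,280:370]=1;m&=(h[...,2]<60)
b=blobs(m,300)[0];r=rect(c,b,.044);print(cv2.boundingRect(b),r)
o=blobs(rng(h,(3,150,90),(16,255,255)),2000)[0];P=ray(c,o[:,0],.008)
s=env.observe();R=np.array(s['tcp_rot']);q=(P-s['ee_pos'])@R*1000
print("plate x min/max, y min/max in tool mm",q[:,0].min(),q[:,0].max(),q[:,1].min(),q[:,1].max())
go(np.array(r[0])/1000,.19,-11.2)
```

```text
(297, 61, 49, 52) ((487.2238464355469, 288.8038635253906), (35.03986358642578, 35.4466438293457), 78.80004119873047)
plate x min/max, y min/max in tool mm 33.918239119204515 164.5005620174307 -66.38465663291589 65.5027764828829
clk 19.35 tcp [0.4682 0.1913 0.3867] yaw -11.27 tilt [-1.e-04 -0.e+00 -1.e+00] F [-0.5  0.7 -0.2] w 1.003 ff 0.0
 shift [ 99.3  -0.4 196.7] turn -0.01 q [ 18.8  17.3 111.3  -0.   51.5  30.1]
```

```bash
python3 -m pendant '[[15,0,10,0,1],[25,0,20,0,1],[30,0,25,0,1],[20,0,25,0,1],[9,0,20,0,1]]'; python3 -m pendant '[[0,-0.4,15,0,1],[0,0,0,0,1],[0,0,0,0,1],[0,0,0,0,1],[0,0,0,0,1]]';python3 -c "
from h import *
go((.4873,.2889),.188,-11.2)"
```

```text
clock: 19.85
ee_pos: [0.4876, 0.2907, 0.2846]
tcp_rot: [[0.195, 0.981, -0.0], [0.981, -0.195, 0.0], [0.0, -0.0, -1.0]]
wrist_force: [0.7, -0.6, -0.9]
width: 0.996
finger_force: 0.0
clock: 20.35
ee_pos: [0.4875, 0.2886, 0.2726]
tcp_rot: [[0.196, 0.981, 0.001], [0.981, -0.196, 0.001], [0.001, 0.001, -1.0]]
wrist_force: [0.1, 0.3, 0.3]
width: 1.001
finger_force: 0.0
clk 20.35 tcp [0.4875 0.2886 0.2726] yaw -11.31 tilt [ 1.3e-03  7.0e-04 -1.0e+00] F [0.1 0.3 0.3] w 1.001 ff 0.0
 shift [ 0.2 -0.4 84.6] turn -0.01 q [ 27.6  30.5 109.3  -0.   40.1  38.9]
```

```bash
python3 -m pendant '[[0,0,17,0,1],[0,0,17,0,1],[0,0,17,0,1],[0,0,17,0,1],[0,0,14,0,1]]'; python3 -m pendant '[[0,0,2.5,0,1],[0,0,0,0,1],[0,0,0,0,-1],[0,0,0,0,-1],[0,0,0,0,-1]]' 110;python3 -m pendant '[[0,0,0,0,-1],[0,0,0,0,-1],[0,0,0,0,-1],[0,0,0,0,-1],[0,0,0,0,-1]]';python3 -c "
from h import *
go((.6139,.0375),.29,32.7)"
```

```text
clock: 20.85
ee_pos: [0.4875, 0.2884, 0.1895]
tcp_rot: [[0.196, 0.981, 0.001], [0.981, -0.196, 0.0], [0.001, 0.001, -1.0]]
wrist_force: [-0.2, 0.4, 0.4]
width: 0.999
finger_force: 0.0
clock: 21.35
ee_pos: [0.4874, 0.2886, 0.1878]
tcp_rot: [[0.196, 0.981, 0.001], [0.981, -0.196, 0.0], [0.001, 0.001, -1.0]]
wrist_force: [-0.1, -0.2, 0.8]
width: 0.515
finger_force: 0.0
clock: 21.85
ee_pos: [0.4874, 0.2886, 0.1881]
tcp_rot: [[0.196, 0.981, 0.001], [0.981, -0.196, 0.0], [0.001, 0.001, -1.0]]
wrist_force: [-3.1, -1.8, 12.5]
width: 0.404
finger_force: 111.1
clk 21.85 tcp [0.4874 0.2886 0.1881] yaw -11.29 tilt [ 8.e-04  4.e-04 -1.e+00] F [-3.1 -1.8 12.5] w 0.404 ff 111.1
 shift [-221.4  173.3 -101.9] turn -5.5 q [ 27.6  38.2 111.5  -0.   30.3  38.9]
```

```bash
python3 -m pendant '[[0,0,-10,0,-1],[0,0,-25,0,-1],[0,0,-35,0,-1],[0,0,-35,0,-1],[0,0,-25,0,-1]]'; python3 -m pendant '[[0,0,-4,-0.9,-1],[0,0,0,-0.9,-1],[0,0,0,-0.9,-1],[0,0,0,-0.9,-1],[0,0,0,-0.9,-1]]';python3 -m pendant '[[0,0,0,-0.8,-1],[0,0,0,-0.2,-1],[0,0,0,0,-1],[0,0,0,0,-1],[0,0,0,0,-1]]';python3 -c "
from h import *
go((.6063,.0493),.32,32.7)"
```

```text
clock: 22.35
ee_pos: [0.4873, 0.2886, 0.3199]
tcp_rot: [[0.196, 0.981, 0.002], [0.981, -0.196, 0.001], [0.001, 0.001, -1.0]]
wrist_force: [0.4, -0.2, -3.1]
width: 0.405
finger_force: 109.9
clock: 22.85
ee_pos: [0.4871, 0.2884, 0.3218]
tcp_rot: [[-0.423, 0.906, 0.0], [0.906, 0.423, 0.0], [0.0, 0.0, -1.0]]
wrist_force: [-0.6, -0.2, -2.1]
width: 0.401
finger_force: 109.9
clock: 23.35
ee_pos: [0.4872, 0.2885, 0.3213]
tcp_rot: [[-0.539, 0.842, 0.0], [0.842, 0.539, 0.0], [-0.0, 0.0, -1.0]]
wrist_force: [-0.3, -0.1, -3.0]
width: 0.404
finger_force: 109.9
clk 23.35 tcp [0.4872 0.2885 0.3213] yaw 32.60 tilt [ 0.  0. -1.] F [-0.3 -0.1 -3. ] w 0.404 ff 109.9
 shift [-265.7  -28.6    1.3] turn -0.01 q [ 27.6  26.6 107.3  -0.   46.1  -5. ]
```

```bash
python3 -m pendant '[[-20,-2,0,0,-1],[-35,-4,0,0,-1],[-40,-4,0,0,-1],[-40,-4,0,0,-1],[-40,-4,0,0,-1]]'; python3 -m pendant '[[-35,-4,0,0,-1],[-28,-3,0,0,-1],[-18,-2,0,0,-1],[-8,-1,0,0,-1],[-2,0,0,0,-1]]';python3 -m pendant '[[0,0,0,0,-1],[0,0,0,0,-1],[0,0,0,0,-1],[0,0,0,0,-1],[0,0,0,0,-1]]';python3 - <<'E'
from h import *
go((.6063,.0493),.29,32.7)
im,d=cams.capture("wrist");c=cams.calibration("wrist");cv2.imwrite("pics/w6.png",im[:,:,::-1]);np.savez("w6.npz",im=im,d=d,K=c['intrinsics'],T=c['world_from_camera'])
E
```

```text
clock: 23.85
ee_pos: [0.5672, 0.1301, 0.3213]
tcp_rot: [[-0.539, 0.842, 0.0], [0.842, 0.539, 0.0], [-0.0, 0.0, -1.0]]
wrist_force: [-0.1, 0.4, -2.8]
width: 0.404
finger_force: 109.9
clock: 24.35
ee_pos: [0.6074, 0.0494, 0.3211]
tcp_rot: [[-0.539, 0.842, -0.0], [0.842, 0.539, 0.0], [0.0, -0.0, -1.0]]
wrist_force: [-0.1, 1.3, -3.4]
width: 0.405
finger_force: 109.9
clock: 24.85
ee_pos: [0.6073, 0.05, 0.3212]
tcp_rot: [[-0.541, 0.841, 0.0], [0.841, 0.541, 0.0], [-0.0, 0.0, -1.0]]
wrist_force: [0.4, -0.5, -2.0]
width: 0.402
finger_force: 109.9
clk 24.85 tcp [0.6073 0.05   0.3212] yaw 32.73 tilt [ 1.e-04  0.e+00 -1.e+00] F [ 0.4 -0.5 -2. ] w 0.402 ff 109.9
 shift [-0.  -1.2 31.2] turn 0.0 q [  1.9  29.6 101.5   0.   48.9 -30.9]
```

View pics/w6.png

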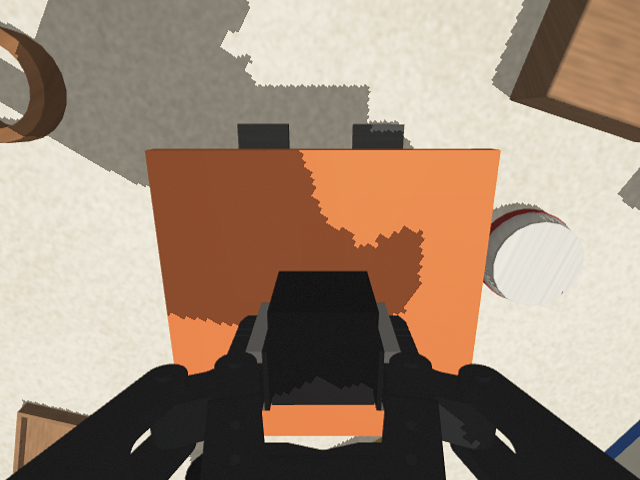

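The cap is held level and square over the base, with its front edge along row 150 parallel to the image, and it hides the pin. I'll lower it onto the pin about 14 mm off-centre.

```bash
python3 -m pendant '[[0,-1.2,8,0,-1],[0,0,9,0,-1],[0,0,8,0,-1],[0,0,6,0,-1],[0,0,4,0,-1]]'; python3 -m pendant '[[0,0,1,0,-1],[0,0,1,0,-1],[0,0,1,0,-1],[0,0,1,0,-1],[0,0,0.5,0,-1]]';python3 -c "
from h import *
go((.6139,.0375),.282,32.7)"
```

```text
clock: 25.4
ee_pos: [0.6062, 0.0489, 0.2852]
tcp_rot: [[-0.54, 0.841, -0.001], [0.841, 0.54, -0.0], [0.001, -0.001, -1.0]]
wrist_force: [-0.2, -0.3, -2.7]
width: 0.402
finger_force: 109.9
clock: 25.9
ee_pos: [0.6065, 0.0489, 0.2819]
tcp_rot: [[-0.54, 0.841, 0.0], [0.841, 0.54, 0.0], [-0.0, 0.0, -1.0]]
wrist_force: [-2.0, 0.4, 3.1]
width: 0.406
finger_force: 110.1
clk 25.90 tcp [0.6065 0.0489 0.2819] yaw 32.71 tilt [ 4.e-04  0.e+00 -1.e+00] F [-2.   0.4  3.1] w 0.406 ff 110.1
 shift [-13.6   0.1  -0.1] turn 0.0 q [  1.8  32.4 103.3  -0.   44.3 -30.9]
```

```bash
python3 -m pendant '[[0,0,0.3,0,-1],[0,0,0,0,-1],[-1,0,0,0,-1],[-2,0,0,0,-1],[-2,0,0,0,-1]]'; python3 -m pendant '[[-2,0,0,0,-1],[-2,0,0,0,-1],[-1.5,0,0,0,-1],[-1.5,0,0,0,-1],[-1.5,0,0,0,-1]]';python3 -c "
from h import *
go((.6139,.0375),.282,32.7)"
```

```text
clock: 26.4
ee_pos: [0.609, 0.0451, 0.2817]
tcp_rot: [[-0.54, 0.841, -0.0], [0.841, 0.54, 0.001], [0.001, 0.0, -1.0]]
wrist_force: [-3.8, 5.8, 6.7]
width: 0.401
finger_force: 110.6
clock: 26.9
ee_pos: [0.6137, 0.0373, 0.2812]
tcp_rot: [[-0.54, 0.842, -0.0], [0.842, 0.54, -0.0], [0.0, -0.0, -1.0]]
wrist_force: [-0.2, 0.2, -2.3]
width: 0.402
finger_force: 110.3
clk 26.90 tcp [0.6137 0.0373 0.2812] yaw 32.70 tilt [-2.e-04 -1.e-04 -1.e+00] F [-0.2  0.2 -2.3] w 0.402 ff 110.3
 shift [ 0.   0.2 -0.8] turn 0.0 q [  0.7  32.9 102.4  -0.   44.7 -32. ]
```

The contact force vanished at the centre, so the hole has found the pin. I'll lower the cap onto the collar.

```bash
python3 -m pendant '[[0,0,2,0,-1],[0,0,3,0,-1],[0,0,3,0,-1],[0,0,3,0,-1],[0,0,3,0,-1]]'; python3 -m pendant '[[0,0,1,0,-1],[0,0,0,0,-1],[0,0,0,0,-1],[0,0,0,0,-1],[0,0,0,0,-1]]';python3 -c "
from h import *
go((.6139,.0375),.256,32.7)"
```

```text
clock: 27.4
ee_pos: [0.6136, 0.0376, 0.267]
tcp_rot: [[-0.54, 0.841, -0.0], [0.841, 0.54, -0.0], [0.0, -0.0, -1.0]]
wrist_force: [0.6, 0.8, -1.8]
width: 0.404
finger_force: 110.3
clock: 27.9
ee_pos: [0.6137, 0.0375, 0.2665]
tcp_rot: [[-0.54, 0.841, 0.0], [0.841, 0.54, -0.0], [-0.0, 0.0, -1.0]]
wrist_force: [-0.6, 0.3, -2.4]
width: 0.402
finger_force: 110.3
clk 27.90 tcp [0.6137 0.0375 0.2665] yaw 32.70 tilt [ 2.e-04 -0.e+00 -1.e+00] F [-0.6  0.3 -2.4] w 0.402 ff 110.3
 shift [-0.1  0.1 10.5] turn 0.0 q [  0.7  34.  102.9  -0.   43.  -32. ]
```

```bash
python3 -m pendant '[[0,0,2,0,-1],[0,0,2,0,-1],[0,0,2,0,-1],[0,0,2,0,-1],[0,0,2,0,-1]]'; python3 -m pendant '[[0,0,1,0,-1],[0,0,1,0,-1],[0,0,1,0,-1],[0,0,0,0,-1],[0,0,0,0,-1]]';python3 -c "
from h import *
go((.6139,.0375),.256,32.7)"
```

```text
clock: 28.4
ee_pos: [0.6138, 0.0376, 0.2566]
tcp_rot: [[-0.54, 0.841, 0.001], [0.841, 0.54, -0.0], [-0.0, 0.0, -1.0]]
wrist_force: [-1.8, -0.7, 8.6]
width: 0.404
finger_force: 110.8
clock: 28.9
ee_pos: [0.6137, 0.0375, 0.256]
tcp_rot: [[-0.54, 0.841, 0.001], [0.841, 0.54, -0.0], [-0.001, 0.001, -1.0]]
wrist_force: [-13.8, -1.2, 46.8]
width: 0.403
finger_force: 116.1
clk 28.90 tcp [0.6137 0.0375 0.256 ] yaw 32.71 tilt [ 1.4e-03 -1.0e-04 -1.0e+00] F [-13.8  -1.2  46.8] w 0.403 ff 116.1
 shift [-0.1  0.2 -0. ] turn 0.0 q [  0.7  34.9 103.3  -0.   41.8 -32. ]
```

The cap is fully home, with its underside on the deck at 47 N. I'll ease off slightly and check.

```bash
python3 -m pendant '[[0,0,-1,0,-1],[0,0,0,0,-1],[0,0,0,0,-1],[0,0,0,0,-1],[0,0,0,0,-1]]'
python3 - <<'E'
from h import *
go((.6139,.0375),.256,32.7)
im,d=cams.capture("scene");cv2.imwrite("pics/s7.png",im[:,:,::-1])
E
```

```text
clock: 29.4
ee_pos: [0.6138, 0.0375, 0.2561]
tcp_rot: [[-0.54, 0.841, 0.001], [0.841, 0.54, -0.0], [-0.001, 0.001, -1.0]]
wrist_force: [-9.7, -0.0, 31.2]
width: 0.403
finger_force: 114.1
clk 29.40 tcp [0.6138 0.0375 0.2561] yaw 32.71 tilt [ 0.0011 -0.     -1.    ] F [-9.7 -0.  31.2] w 0.403 ff 114.1
 shift [-0.1  0.1  0.1] turn 0.0 q [  0.7  34.9 103.3  -0.   41.8 -32. ]
```

View pics/s7.png

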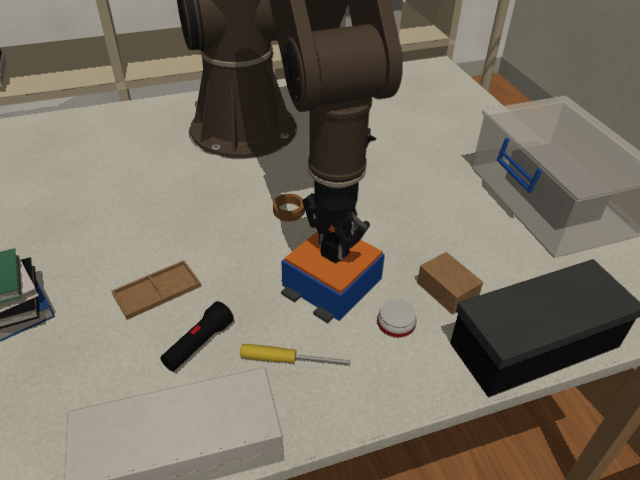

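The cap sits flush and square on the base at about (333,262), the tray is empty and nothing else has moved. I'm handing in.

```bash
python3 -c "
from rig import order
print(order.hand_in())"
```

```text
the job is handed in; nothing more can be done
None
```

I handed the job in at about 29 s: both cells were released into their wells (two-dot, then three-dot), and the cap slid over the pin and is held fully down at about 31 N; the hand-in returned no verdict, and I saw only the first cell seated, because the cap went on before I looked at the second.

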